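Serve the small can from the two-lane can rack

TASK

Serve the small drink can from the can rack: with the fingertips, press down the rubber paddle of the lane that holds the small can, so that its gate lifts and the can rolls down to rest against the end stop, then let the paddle come back up so that the gate is shut again. The big can stays behind its own gate. Do not touch the cans or the gates themselves, and leave the sauce bottle, the mug and the jar where they stand.

Things in the scene. Friction and masses are not known exactly. Their poses are not given: they have to be found in the camera images.
- rack: Fixed steel can rack, 306 (x) x 272 (y) mm. Origin on the table, +x down the lanes away from the robot, +y to the left lane, yaw up to 0.3 rad. Two lanes, 126 mm wide, centred at y = +67 (left) and -67, from the back wall (x = -103, 95 mm high) to the end stop (x = 203). Lane floor falls 12 %, 44 to 8 mm above the table. Side walls 90 mm high to x = 85, then 40 mm (open pick-up end).
- can_small: The small drink can: aluminium with a plain red band, 53 mm in diameter, 90 mm long, about 0.17 kg, lying across one of the two lanes (which one varies) against that lane's gate. Released, it rolls to the end stop in about 1 s. Origin at its centre; its y axis is the can's axis.
- can_big: The big drink can: same look, 66 mm in diameter, 115 mm long, about 0.35 kg, lying behind the gate of the other lane. Origin at its centre; its y axis is the can's axis.
- rocker_left (a joint): Angle (rad) of the left lane's rocker, a 12 mm square bar along the rack's outer (+y) side, paddle on the end nearest the robot, gate on the far end: 0 = gate shut, grows as the paddle goes down and the gate rises, stop at 0.36. A spring shuts it: the paddle takes about 2.5 N at first, 3.8 N at the bottom. It returns by itself when let go. The small can passes from about 0.18 rad, the big from about 0.27.
- rocker_right (a joint): The same for the right lane, its bar along the rack's outer (-y) side. Both rockers turn on pivots at rack x = -60, y = +-146 mm, 125 mm above the table.
- paddle_left (a point): Black rubber press plate on the robot-side end of the left rocker, 56 (rack x) x 50 x 8 mm, level when shut. This point is the centre of its upper face: shut, at rack x = -200, y = +146 mm, 137 mm above the table. Nothing under it; pressed to the stop it goes down 50 mm and 5 mm towards rack +x, tilting 0.36 rad.
- gate_left (a point): Gate of the left lane: an aluminium crossbar with a clear plastic blade 118 mm wide and 3 mm thick that hangs 70 mm down in front of the can. This point is the middle of the blade's lower edge: shut, at rack x = 60, y = +67 mm, 55 mm above the table.
- paddle_right (a point): Black rubber press plate on the robot-side end of the right rocker, 56 (rack x) x 50 x 8 mm, level when shut. This point is the centre of its upper face: shut, at rack x = -200, y = -146 mm, 137 mm above the table. Nothing under it; pressed to the stop it goes down 50 mm and 5 mm towards rack +x, tilting 0.36 rad.
- gate_right (a point): Gate of the right lane: an aluminium crossbar with a clear plastic blade 118 mm wide and 3 mm thick that hangs 70 mm down in front of the can. This point is the middle of the blade's lower edge: shut, at rack x = 60, y = -67 mm, 55 mm above the table.
- sauce_bottle: Bystander: yellow sauce bottle, 60 mm in diameter, 190 mm tall, upright beside the rack's left side. Origin under its centre.
- mug: Bystander: white mug, 80 mm in diameter, 90 mm tall, upright beside the rack's right side. Origin under its centre.
- relish_jar: Bystander: low amber jar, 60 mm in diameter, 65 mm tall, standing on the table between the two paddles. Origin under its centre.
Not all that is in view belongs to the job. Leave any green or yellow look-alike of the can_small alone. Leave any orange look-alike of the can_big alone.

How it is judged:
By the outcome, as a careful person would: the job done as asked, in the order asked, and still so for the second after the job is handed in, with the robot touching nothing.
It also fails if it takes over 32 s, if anything falls off the work surface, if the arm or the gripper's body presses on something with over 40 N, if the wrist force passes 120 N, or if a joint passes its speed limit or range.

ROBOT

A 6-joint arm with a two-finger parallel gripper is mounted at the origin on the work surface. World frame = base frame: x ahead of the robot, y to its left, z up, the work surface at z = 0. Lengths are in mm, angles in rad, forces in N, time in s.
With the tool pointing down it reaches from about 375 to 750 mm from the base axis. Payload 9 kg.
Tool frame: the origin (TCP) lies at the very end of the fingers, on their centre line; the grasp point (between the pads) lies 19 mm behind it; z points along the fingers, y is the direction in which the jaws open and shut (so a half turn about z gives the same grasp; the last joint's range is limited). The gripper opens to 85 mm and grips with 20 to 120 N. Pads are 22 mm wide; open, the fingers measure 114 mm over their backs; the gripper's body (76 mm by 85 mm) begins 54 mm behind the grasp point. The pads swing forward as they close: fully open they stand 13 mm farther back than shut.
Start: joints at [0.995, 0.104, 0.097, 1.564, 0, 1.353], TCP at [210.135, 562.032, 231.331] pointing down, gripper open.
Joint ranges: [-2.99, 2.99], [-0.84, 1.86], [-1.1, 1.16], [-1.84, 2.11], [-1.51, 1.56], [-3.14, 3.14]. Speed limits (rad/s): [2.22, 2.22, 2.57, 3.14, 3.14, 3.14].

INTERFACE

Orientations are given as a unit quaternion [w, x, y, z].
In Python, from cell import robot gives the robot as it stands.
- The arm moves only by the tool play_rows, never from a script. Its argument "series" is text: rows parted by semicolons, each of 5 numbers parted by spaces: the closure, from -1 (fully open) to 1 (shut), so that 0 is half open, then the shift along the tool's x, y, z in units of 40 mm (1.0 is 40 mm), then the turn about the tool's z in units of 5 degrees (1.0 is 5 degrees). A call has 1 to 20 rows; each row is the pose to reach, as a shift and turn from the pose commanded when the call began, along the tool's axes at that moment; what a row does not reach only later rows make up. A row lasts 1/12 s, in which the tool goes at most 41.7 mm and 7.16 degrees, less where a joint would pass 70% of its speed; a pose out of reach is approached as far as the arm can. A call with a gripper value outside its range is refused whole. The fingers move at their own pace and stop on an object; the grip force is fixed at half the most. Time passes only in rows, so rows that repeat a pose let the fingers close. It gives the time, the measured TCP pose, the force and the opening at its end, in the units of the state.
- robot.get_obs(): the state, without advancing time (a new reading comes with each control period).
- robot.snapshot(name): name is "scene" or "top"; returns the picture (480x640x3 uint8, red, green, blue); there is no depth.
- robot.camera_model(name): a dict with "camera_matrix" (3x3 intrinsics, pixels), "xyz" and "rotation" of the camera in the world. Camera axes: x right, y down, z forward; pixel columns grow to the right and rows downward; lengths in mm; the calibration is good to about 2 mm. A picture is of the moment at which its call begins. camera_model takes no time and is no camera call.
- robot.hand_in(): hands the job in, once; it reports no verdict.
The state is a dict: "time": time; "joint_positions": joint angles; "joint_velocities": joint speeds; "effort": joint torques, N m; "eef_pos": TCP position; "ee_rot": TCP orientation; "force": force on the tool from outside, world axes, zero at the start; "torque": the same for the moment, N m; "opening": finger opening in mm.
Only numpy, scipy, OpenCV 4.12 (cv2) and the standard library are available. Lean on these libraries where they do the work, as an engineer would, in place of code of your own. Each camera call takes 0.05 s, during which the arm holds its last target. There are 200 camera calls.

## Working session

There is one attempt and no reset: what is moved stays moved. The work goes in short steps, Python scripts to look and compute and a tool call to move; the robot and the scene stay as the last step left them, time stands still between calls to the robot, and variables do not carry over. Pictures are saved under pics/ and viewed, about 8 in all and at most 12, crops included, and the job is handed in when it is done.

Besides the shell and the picture viewer there is one more tool, called after "Request:" by a JSON object that holds its "op" and its "data", one argument or row to a line. play_rows: Moves the arm, as the interface text tells. Its arguments: {"type":"object","properties":{"series":{"type":"string"}},"required":["series"]}

```bash
ls; mkdir -p pics; python3 - <<'E'
from cell import robot
import cv2,numpy as np
for n in("scene","top"):
    im=robot.snapshot(n); cv2.imwrite(f"pics/{n}0.png",im[:,:,::-1])
    m=robot.camera_model(n); print(n,m)
o=robot.get_obs(); print(o)
E
```

```text
pics
scene {'camera_matrix': array([[555.96467135,   0.        , 314.7314185 ],
       [  0.        , 555.96467135, 238.93075379],
       [  0.        ,   0.        ,   1.        ]]), 'xyz': array([1295.90718311,  245.70021939, 1017.59281429]), 'rotation': array([-0.18039016,  0.51888874,  0.79210288, -0.26605807])}
top {'camera_matrix': array([[458.17555559,   0.        , 312.07712118],
       [  0.        , 458.17555559, 242.02831501],
       [  0.        ,   0.        ,   1.        ]]), 'xyz': array([ 447.6938328 ,  -15.31971721, 1174.52686019]), 'rotation': array([-0.04888188,  0.70909422, -0.70021344,  0.06706036])}
{'time': 0.1, 'joint_positions': array([9.95302691e-01, 1.04602391e-01, 9.65933876e-02, 1.56391340e+00,
       2.40327251e-05, 1.35309781e+00]), 'joint_velocities': array([ 0.00055325, -0.0010461 ,  0.00226125, -0.00187409,  0.00057934,
        0.0006032 ]), 'effort': array([ 7.11624496e-03, -5.58201063e+01,  5.04723859e+01,  1.28986794e-02,
       -2.67985979e-04,  2.58888821e-05]), 'eef_pos': array([209.9519265 , 561.76668547, 230.6473792 ]), 'ee_rot': array([-2.28575148e-04,  1.77944813e-01,  9.84040307e-01, -5.14695586e-04]), 'force': array([-0.96789134, -0.17204566, -0.37354031]), 'torque': array([-0.05019087, -0.06270775,  0.00484295]), 'opening': 85.35608965249898}
```

View pics/scene0.png

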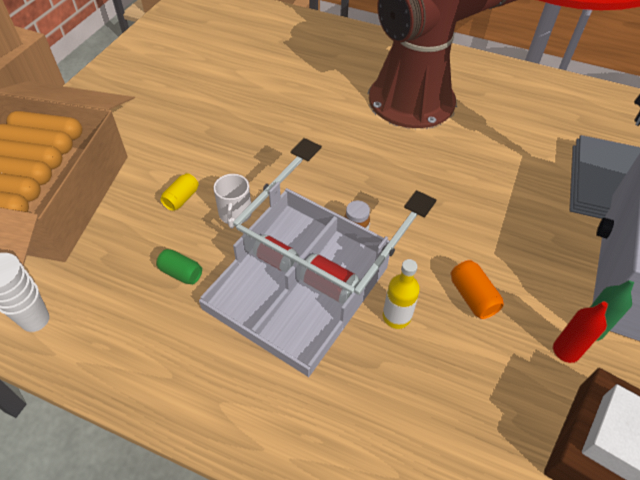

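View pics/top0.png

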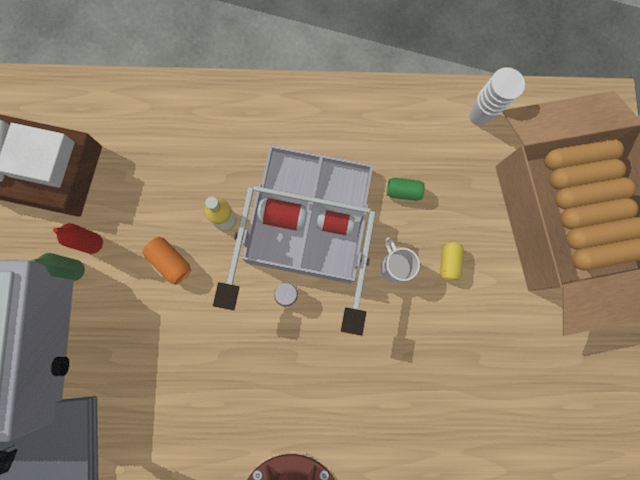

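The top view (up is +x, left is +y) shows two red cans: the one at (282,214), left lane, is larger, and the one at (335,222), right lane, is smaller. The look-alikes are green (405,189), yellow (452,260) and orange (167,260). So the small can is in the right lane, and its paddle is the black plate at top (353,321), scene (306,149). Next I'll fit the rack pose and check the can choice in a crop.

```bash
cat > h.py <<'E'
import cv2,numpy as np
from scipy.spatial.transform import Rotation as R
from scipy.optimize import least_squares
from cell import robot
def rot(q): return R.from_quat(q,scalar_first=True)
CAM={n:robot.camera_model(n) for n in("scene","top")}
def proj(n,P):
    m=CAM[n]; p=rot(m["rotation"]).inv().apply(np.atleast_2d(P)-m["xyz"])
    q=p@m["camera_matrix"].T; return q[:,:2]/q[:,2:]
def world(p,P):
    return R.from_euler('z',p[2]).apply(np.atleast_2d(P))+[p[0],p[1],0]
def blob(im,near,thr=60):
    k=(im.max(2)<thr).astype(np.uint8); n,l,s,c=cv2.connectedComponentsWithStats(k)
    i=1+np.argmin(np.linalg.norm(c[1:]-near,axis=1)); return c[i],s[i,4]
E
python3 - <<'E'
from h import *
im={n:cv2.imread(f"pics/{n}0.png") for n in CAM}
PL,PR=[-200,146,134],[-200,-146,134]
obs=[("top",PL,(226,296)),("top",PR,(353,321)),("scene",PL,(420,204)),("scene",PR,(306,149))]
px=[]
for n,P,g in obs:
    c,a=blob(im[n],g); px.append(c); print(n,c.round(1),a)
f=lambda p:np.concatenate([proj(n,world(p,P))[0]-c for (n,P,g),c in zip(obs,px)])
r=least_squares(f,[550,0,-.2]); p=r.x; print("rack",p,"res",r.fun.round(1))
np.save("rack.npy",p)
print("paddles",world(p,[PL,PR]).round(0))
# check corners of end stop
print("corners top",proj("top",world(p,[[203,136,40],[203,-136,40],[-103,136,90],[-103,-136,90]])).round(0))
print("small can pred",proj("top",world(p,[[30,-67,52],[30,67,60]])).round(0))
print("tcp",proj("top",robot.get_obs()["eef_pos"]).round(0),proj("scene",robot.get_obs()["eef_pos"]).round(0))
# other things' ground positions (top view, at given height)
for nm,pxl,h in[("bottle",(212,204),190),("mug",(401,265),90),("jar",(286,294),65)]:
    m=CAM["top"]; d=rot(m["rotation"]).apply(np.linalg.inv(m["camera_matrix"])@[*pxl,1]); t=(h-m["xyz"][2])/d[2]
    print(nm,(m["xyz"]+t*d).round(0))
c=cv2.resize(im["top"][140:345,200:440],None,fx=3,fy=2.9,interpolation=cv2.INTER_CUBIC); cv2.imwrite("pics/crop.png",c[:600])
R0=rot(robot.get_obs()["ee_rot"]).as_matrix(); print(R0.round(3))
E
```

```text
top [225.8 295.8] 436
top [353.1 320.9] 471
scene [420.  203.5] 437
scene [305.8 149.2] 318
rack [ 6.64845025e+02 -2.84757816e+01 -1.81656005e-01] res [0.1 0.1 0.3 0.2 0.1 0.3 0.1 0.3]
paddles [[ 495.  151.  134.]
 [ 442. -136.  134.]]
corners top [[270. 145.]
 [373. 165.]
 [242. 257.]
 [354. 279.]]
small can pred [[335. 223.]
 [282. 212.]]
tcp [[ -3. 440.]] [[656. 139.]]
bottle [692. 181. 190.]
mug [ 575. -256.   90.]
jar [504.  18.  65.]
[[-0.937  0.35  -0.001]
 [ 0.35   0.937 -0.001]
 [ 0.    -0.001 -1.   ]]
```

View pics/crop.png

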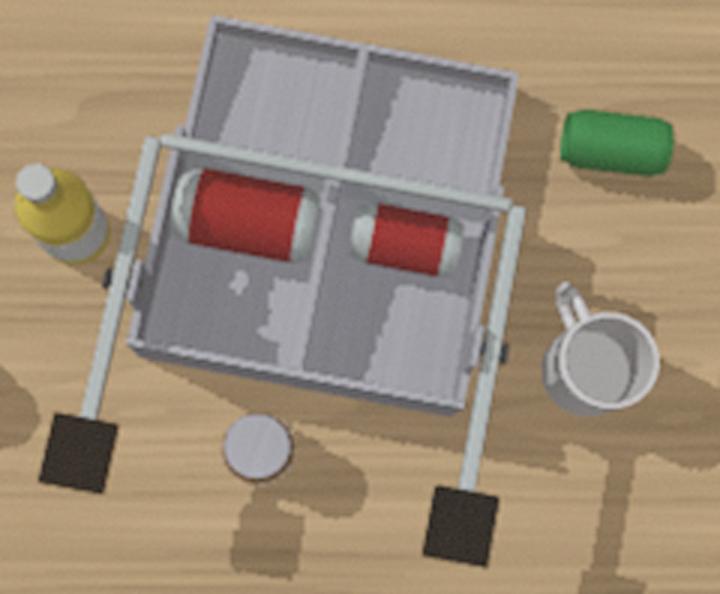

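The crop confirms the right-lane can is the small one: its red band and body are clearly shorter and thinner than the left lane's. The rack fit leaves residuals of 0.3 px or less. The right paddle is at about (442, -136, 137) in the world frame. I'll close the fingers and swing around at a raised height.

Request:
{"op": "play_rows", "data": {
  "series": "1 0 0 -1 0;1 -4.7 -3.9 -1.5 0;1 -4.7 -3.9 -1.5 0;1 -4.7 -3.9 -1.5 0;1 -4.7 -3.9 -1.5 0;1 -4.7 -3.9 -1.5 0;1 -4.7 -3.9 -1.5 0;1 -9.9 -10 -1.5 0;1 -9.9 -10 -1.5 0;1 -9.9 -10 -1.5 0;1 -9.9 -10 -1.5 0;1 -9.9 -10 -1.5 0;1 -9.9 -10 -1.5 0;1 -9.9 -10 -1.5 0;1 -9.9 -10 -1.5 0;1 -11.5 -14.3 -1.5 0;1 -11.5 -14.3 -1.5 0;1 -11.5 -14.3 -1.5 0;1 -11.5 -14.3 -1.5 0;1 -11.5 -14.3 -1.5 0"
}}

```text
time: 1.77
eef_pos: [440.1, -139.0, 290.5]
ee_rot: [-0.0, 0.18, 0.984, -0.0]
force: [-0.2, 0.3, 0.1]
opening: -0.3
```

Request:
{"op": "play_rows", "data": {
  "series": "1 0 0 1 0;1 0 0.08 2 0;1 0 0.08 3 0;1 0 0.08 3.4 0;1 0 0.08 3.4 0;1 0 0.08 3.4 0"
}}

```text
time: 2.27
eef_pos: [441.3, -131.5, 155.0]
ee_rot: [-0.001, 0.178, 0.984, 0.0]
force: [0.9, -0.3, -0.2]
opening: 0.3
```

```bash
python3 - <<'E'
from h import *
o=robot.get_obs(); print(o["eef_pos"],o["force"])
im=robot.snapshot("scene"); print(proj("scene",o["eef_pos"]))
cv2.imwrite("pics/s1.png",cv2.resize(im[80:340,180:460,::-1],None,fx=2.3,fy=2.3))
E
```

```text
[ 441.2780044  -131.50034264  155.01587245] [ 0.92226207 -0.3295956  -0.20018607]
[[307.71370493 143.02614691]]
```

View pics/s1.png

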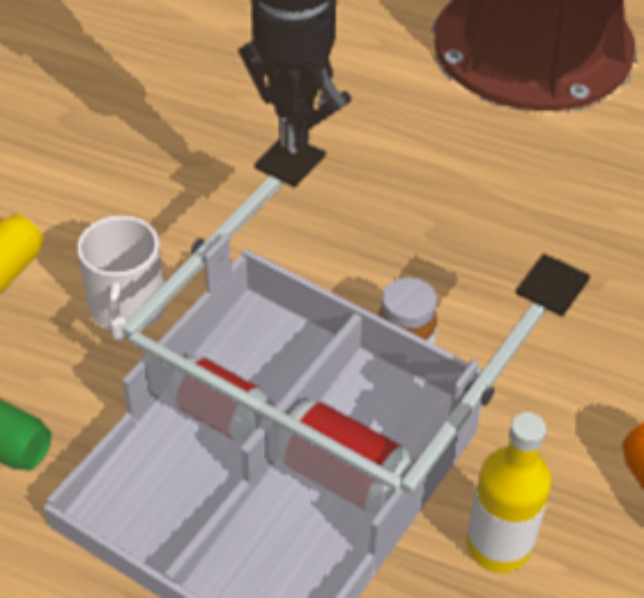

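The fingertips are over the right paddle at crop (290,155), and both cans are behind their gates. Now press and hold.

Request:
{"op": "play_rows", "data": {
  "series": "1 0 -0.1 0.3 0;1 0 -0.1 0.6 0;1 0 -0.1 0.9 0;1 0 -0.1 1.2 0;1 0 -0.1 1.5 0;1 0 -0.1 1.5 0;1 0 -0.1 1.5 0;1 0 -0.1 1.5 0;1 0 -0.1 1.5 0;1 0 -0.1 1.5 0;1 0 -0.1 1.5 0;1 0 -0.1 1.5 0;1 0 -0.1 1.5 0;1 0 -0.1 1.5 0;1 0 -0.1 1.5 0;1 0 -0.1 1.5 0;1 0 -0.1 1.5 0;1 0 -0.1 1.5 0"
}}

```text
time: 3.82
eef_pos: [440.4, -135.6, 95.3]
ee_rot: [0.0, 0.178, 0.984, 0.0]
force: [-3.4, 1.4, 3.8]
opening: 0.1
```

```bash
python3 - <<'E'
from h import *
o=robot.get_obs(); print(o["eef_pos"],o["force"])
im=robot.snapshot("scene")
cv2.imwrite("pics/s2.png",cv2.resize(im[120:380,180:460,::-1],None,fx=2.3,fy=2.3))
E
```

```text
[ 440.44936718 -135.59457089   95.31512574] [-3.39081515  1.3544578   3.81231769]
```

View pics/s2.png

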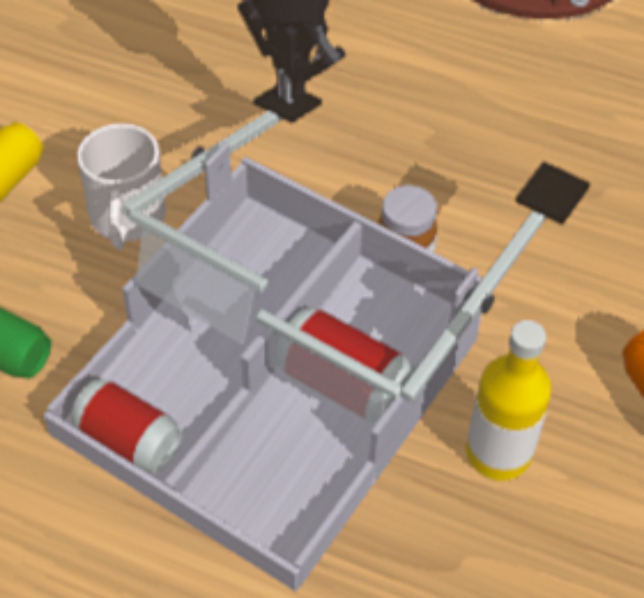

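The small can is at the end stop at crop (125,420), and the big can is still behind its shut gate. Next I release slowly, then go well clear.

Request:
{"op": "play_rows", "data": {
  "series": "1 0 0 -0.3 0;1 0 0 -0.6 0;1 0 0 -0.9 0;1 0 0 -1.2 0;1 0 0 -1.6 0;1 0 0 -2.2 0;1 0 0 -3 0;1 0 0 -3.5 0;1 0 0 -3.5 0;1 0 0 -3.5 0;1 0 0 -3.5 0;1 0 0 -3.5 0;1 0 0 -3.5 0;1 0 0 -3.5 0"
}}

```text
time: 5.03
eef_pos: [440.1, -135.4, 234.5]
ee_rot: [-0.001, 0.178, 0.984, 0.0]
force: [1.0, -0.6, -0.5]
opening: -0.1
```

```bash
python3 - <<'E'
from h import *
o=robot.get_obs(); print(o["time"],o["eef_pos"],o["force"])
im=robot.snapshot("scene")
a=cv2.imread("pics/scene0.png")[:,:,::-1]; p=np.load("rack.npy")
print("gate/paddle pred px",proj("scene",world(p,[[-200,-146,134]])),"seen",blob(im,(306,149)))
cv2.imwrite("pics/s3.png",cv2.resize(im[120:380,180:460,::-1],None,fx=2.3,fy=2.3))
E
```

```text
5.0333 [ 440.10385838 -135.36847854  234.54619602] [ 1.0420515  -0.61368783 -0.49465627]
gate/paddle pred px [[305.85315801 149.47270682]] seen (array([305.87697161, 149.15141956]), np.int32(317))
```

View pics/s3.png

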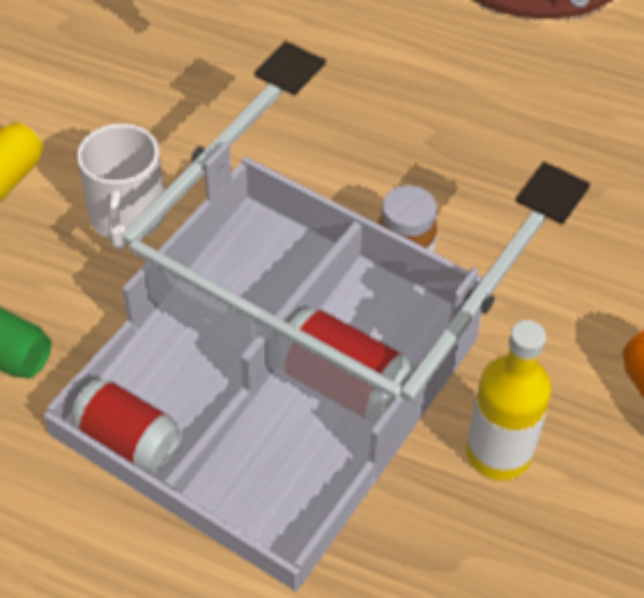

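The right paddle is back up, within 0.4 px of where it should be when shut, and the right gate is down again. The small can rests at the end stop at crop (125,420). The big can, mug, jar and bottle look unmoved.

```bash
python3 -c "
from cell import robot
print(robot.hand_in())"
```

```text
the job is handed in; nothing more can be done
None
```

The small can is served: it rests against the end stop of the right lane, and that lane's gate is shut again. I closed the fingers, pressed the right paddle down about 42 mm, held it for about a second while the can rolled, then lifted clear. The job was handed in at about 5 s.

- **Forces:** the tool read about 5 N while pressing, and about 1 N (noise level) after lifting clear.
- **Paddle and gate:** the last picture shows the right paddle back within 0.4 px of its shut position, and its gate down.
- **Everything else:** in that picture the big can is still behind its gate, and the bottle, mug and jar look unmoved. I checked these by eye only.

No check failed or disagreed.

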